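# Load the pressure curing pot, screw its lid down snug and set the timer

## Task

Put all the plaster casts from the right of the bench side by side into the open pressure pot, base down on its floor. Then swing the raised lid fully back over the pot to its stop, and only then screw it down clockwise by the black bar on top until it is snug on its gasket, without overtightening it; finally turn the recessed timer dial on the left so that its pointer points at the brass stud. Do not knock over the bottle or the tub standing nearby.

Things in the scene. Friction and masses are not known exactly. Their poses are not given: they have to be found in the camera images.
- cast_0: Yellowish plaster dental cast (tooth arch on a flat base), about 66x68x29 mm, 70 g; origin at the centre of its underside, z up. Narrowest across its base (flat sides, 15 mm high): 55 mm, along the direction 21 deg counter-clockwise from its own x axis; the middle between those sides is 3.5 mm from the origin along it. Nothing lies over 41 mm from the origin. 2 or 3 casts are present.
- cast_1: White plaster dental cast (tooth arch on a flat base), about 66x68x29 mm, 70 g; origin at the centre of its underside, z up. Narrowest across its base (flat sides, 15 mm high): 55 mm, along the direction 111 deg counter-clockwise from its own x axis; the middle between those sides is -3.5 mm from the origin along it. Nothing lies over 41 mm from the origin. 2 or 3 casts are present.
- cast_2: Yellowish plaster dental cast (tooth arch on a flat base), about 66x68x29 mm, 70 g; origin at the centre of its underside, z up. Narrowest across its base (flat sides, 15 mm high): 55 mm, along the direction 9 deg counter-clockwise from its own x axis; the middle between those sides is 1.5 mm from the origin along it. Nothing lies over 41 mm from the origin. 2 or 3 casts are present.
- pot_in (a point): Centre of the inner floor of the fixed round aluminium pressure pot: outer diameter 220 mm, inner 204 mm, rim 75 mm and inner floor 30 mm above the bench. Axes: z up; the 28 mm thick steel post that carries the lid's swing arm stands 165 mm from the pot's axis on +y. Nothing else stands above the rim while the lid is swung away.
- swing_hinge (a point): Point on the vertical axis of the post, 105 mm above the bench, about which the swing arm turns. Its axes turn with the arm, which runs from here along its -y and carries the lid's axis 165 mm away.
- swing_pin (a point): Upright round steel pin on the swing arm, to move it by: 16 mm thick with a 20 mm ball on top, 85 mm from the post's axis and 80 mm from the lid's axis. This point is on the pin's axis, 145 mm above the bench; the arm's top face is 25 mm below it, the ball's top 30 mm above it.
- swing (a joint): Turn of the swing arm about the post, rad: 0 = lid over the pot, against the stop; grows counter-clockwise seen from above as the lid is swung away (1.8 to 2.2 at the start, limit 2.4). Stays where it is left; friction 0.8 N m, about 10 N at the pin. Tightening the lid presses the arm against its stop.
- lid_grip (a point): Point on the lid's axis, 12 mm below the top of its black bar grip. The bar is 78 mm long (this point's x), 22 mm thick (y), 32 mm high and turns with the lid, a 236 mm disc; the swing arm is 8 to 24 mm under the bar. The lid goes down 5.3 mm per rad as it is screwed: this point is 164 mm above the bench at 0 rad, 148 mm at 3 rad.
- lid (a joint): Turn of the lid on its thread, rad, grows clockwise from above; 0.1 to 0.6 at the start. Runs down at a steady 0.15 N m to the end of the thread at 3.0, where it meets the gasket; from there further turning goes into joint gasket. Stays where it is left. Not to be turned past 1.2 while the arm is over 0.15 rad off its stop.
- gasket (a joint): Further clockwise turn of lid and bar once the thread has run down, as the gasket is squeezed, rad; 0 until then. The torque jumps to 0.3 N m and rises 0.6 N m per rad. Snug is 0.08 to 0.45 rad (0.35 to 0.57 N m); more is overtightened. Stays where it is left. The bar's whole turn is joint lid plus this.
- timer: Fixed grey timer box, 130x130x62 mm, with a round well in its top, 104 mm wide and 42 mm deep, where the dial sits; a brass stud stands on the well's lip. Origin at the centre of its underside.
- dial_grip (a point): Point on the timer dial's vertical axis, 44 mm above the bench. The dial is a black bar 20 mm thick and 30 mm high at the bottom of the well; its top is 12 mm above this point and 6 mm below the lip. It lies along this point's x axis from +20 mm to -26 mm, with a 9 mm wide pointer nose on to -36 mm; a white line marks the pointer.
- dial (a joint): Turn of the dial, rad, clockwise seen from above; 0 to 0.5 at the start, stop at 2.6. The pointer points at the brass stud at 1.90 (right within 0.15). Friction 0.05 N m; stays where it is left.
- dropper_a: Bystander: brown bottle with black cap standing upright near the casts, 40 mm thick, 62 mm high; origin at the centre of its underside.
- tub_white: Bystander: open white tub standing upright near the casts, 73 mm wide, 63 mm high; origin at the centre of its underside.

How it is judged:
By the outcome, as a careful person would: the job done as asked, in the order asked, and still so for the second after the job is handed in, with the robot touching nothing.
Of cast_0, cast_1, cast_2 only 2 to 3 are there at a start; the rules pass over those that are not, and their reading is None.
At some moment in a run one of cast_0, cast_1, cast_2 may be knocked a few centimetres aside while the robot is not near it.
Once in a run the grip may slacken for a moment while it holds something.
It also fails if it takes over 200 s, if anything falls off the work surface, if the arm or the gripper's body presses on something with over 40 N, if the wrist force passes 120 N, or if a joint passes its speed limit or range.

## Robot

A 6-joint arm with a two-finger parallel gripper is mounted at the origin on a cart in front of the work surface, level with it; the furniture and walls round the work are solid. World frame = base frame: x ahead of the robot, y to its left, z up, the work surface at z = 0. Lengths are in mm, angles in degrees, forces in N, time in s.
With the tool pointing down it reaches from about 300 to 850 mm from the base axis. Payload 4.2 kg.
Tool frame: the origin (TCP) lies midway between the tips of the shut fingers; the grasp point (between the pads) lies 19 mm behind it; z points along the fingers, y is the line along which they close (so a half turn about z gives the same grasp; the last joint's range is limited). The gripper opens to 91 mm and grips with 3 to 60 N. Pads are 32 mm wide; open, the fingers measure 118 mm over their backs; the gripper's body (76 mm by 178 mm) begins 60 mm behind the grasp point.
Start: joints at [-74.542, 18.312, 89.639, -0, 72.044, -1.146], TCP at [164.315, -551.039, 213.976] pointing down, gripper open.
Joint ranges: [-177.97, 177.97], [-48.28, 115.42], [12.27, 149.76], [-77.06, 257.06], [2.81, 150.46], [-146.56, 146.56]. Speed limits (degrees/s): [147.25, 147.25, 180, 180, 180, 180].

## Interface

Orientations are given as [roll, pitch, yaw] about the fixed x, y, z axes, in that order (R = Rz(yaw) Ry(pitch) Rx(roll)).
In Python, from workcell import env gives the robot as it stands.
- The arm moves only by the shell command python3 -m jog 'ROWS' [FORCE]. ROWS is a JSON object of lists of equal length, an entry for each row: "jaw": the finger opening in mm, from 0 to 91.2; "slide": the shift along the tool's x, y, z in units of 30 mm (1.0 is 30 mm), a list of three; "spin": the turn about the tool's z in units of 8 degrees (1.0 is 8 degrees). In form: {"jaw": [jaw, ...], "slide": [[dx, dy, dz], ...], "spin": [spin, ...]}. A call has 1 to 10 rows; each row shifts and turns the commanded pose from where the row before left it, along the tool's axes as they then stand; what a row does not reach is not made up. A row lasts 1/10 s, in which the tool goes at most 50 mm and 8.59 degrees, less where a joint would pass 70% of its speed; a pose out of reach is approached as far as the arm can. A call is refused whole if a number of a shift passes 1 or a number of a turn 1, either way. A call with a gripper value outside its range is refused whole. The fingers move at their own pace and stop on an object; FORCE is the grip in N (left out, the last holds). Time passes only in rows, so rows that do not move let the fingers close. It gives the time, the measured TCP pose, the force, the opening and the grip force at its end, in the units of the state.
- env.state(): the state, without advancing time (a new reading comes with each control period).
- env.grab_frame(name): name is "side" or "top"; returns the picture (400x640x3 uint8, red, green, blue); there is no depth.
- env.camera_model(name): a dict with "fx", "fy", "cx", "cy" (pixels), "camera_from_world" (4x4, takes a point from world to camera coordinates). Camera axes: x right, y up, looking along -z (the intrinsics and any distortion apply to the point x, -y, -z); pixel columns grow to the right and rows downward; lengths in mm; the calibration is good to about 2 mm. A picture is of the moment at which its call begins. camera_model takes no time and is no camera call.
- env.job_done(): hands the job in; it is judged then, once.
The state is a dict: "time_s": time; "qpos": joint angles; "qvel": joint speeds; "effort": joint torques, N m; "ee_pos": TCP position; "ee_rot": TCP orientation; "force": force on the tool from outside, world axes, zero at the start; "torque": the same for the moment, N m; "gripper_width": finger opening in mm; "gripper_force": force on a finger pad.
Only numpy, scipy, OpenCV 4.12 (cv2) and the standard library are available. Lean on these libraries where they do the work, as an engineer would, in place of code of your own. Each camera call takes 0.05 s, during which the arm holds its last target. There are 200 camera calls.

## Working session

There is one attempt and no reset: what is moved stays moved. The work goes in short steps, Python scripts to look and compute and a shell command to move; the robot and the scene stay as the last step left them, time stands still between calls to the robot, and variables do not carry over. Pictures are saved under pics/ and viewed, at most 14 in all, crops included, and the job is handed in when it is done.

```bash
ls; mkdir -p pics; python3 - <<'E'
from workcell import env
import cv2,json
s=env.state();print(s)
for n in("top","side"):
    m=env.camera_model(n);print(n,m)
    cv2.imwrite(f"pics/{n}0.png",env.grab_frame(n)[:,:,::-1])
E
```

```text
pics
{'time_s': 0.0, 'qpos': array([-7.45410724e+01,  1.83513111e+01,  8.97066311e+01, -5.76348045e-04,
        7.20412153e+01, -1.14577770e+00]), 'qvel': array([-0.04678376, -0.0205593 , -0.01971513,  0.00765703,  0.02357623,
        0.05603879]), 'effort': array([-2.44888957e-03, -4.12459767e+01, -2.31972009e+01,  7.26746977e-02,
        4.56955098e-02, -1.48418130e-04]), 'ee_pos': array([ 164.18349771, -550.54662074,  213.12204145]), 'ee_rot': array([-1.79900851e+02, -1.43492822e-03,  1.66048823e+01]), 'force': array([-0.40030594,  1.1702775 ,  0.3587378 ]), 'torque': array([-0.01942364,  0.03183746,  0.00051037]), 'gripper_force': 0.0, 'gripper_width': 91.19707508713967}
top {'fx': 459.8502344385269, 'fy': 459.8502344385269, 'cx': 315.03692498589055, 'cy': 200.37738600178284, 'camera_from_world': array([[ 9.44242110e-03, -9.99727235e-01,  2.13610857e-02,
        -3.75229832e+01],
       [ 9.94928804e-01,  1.15320477e-02,  9.99183965e-02,
        -4.73083333e+02],
       [-1.00137479e-01,  2.03092879e-02,  9.94766313e-01,
        -1.51811427e+03],
       [ 0.00000000e+00,  0.00000000e+00,  0.00000000e+00,
         1.00000000e+00]])}
side {'fx': 395.05654318491804, 'fy': 395.05654318491804, 'cx': 325.2194364036099, 'cy': 192.6327512506577, 'camera_from_world': array([[ 9.86328463e-01, -1.64090220e-01, -1.51843185e-02,
        -4.84655062e+02],
       [ 9.95550198e-02,  5.19906311e-01,  8.48402160e-01,
        -1.54130319e+02],
       [-1.31320074e-01, -8.38314873e-01,  5.29134398e-01,
        -1.07819216e+03],
       [ 0.00000000e+00,  0.00000000e+00,  0.00000000e+00,
         1.00000000e+00]])}
```

View pics/top0.png

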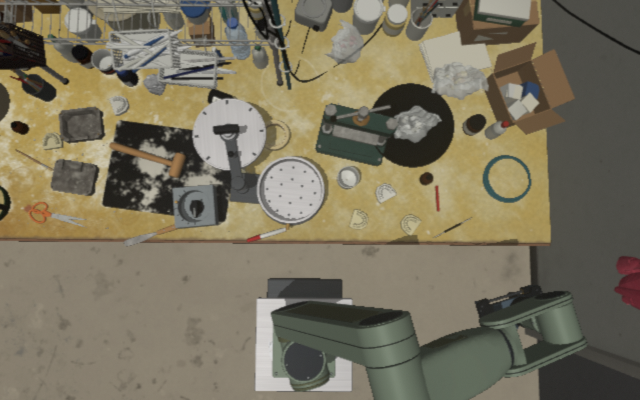

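View pics/side0.png

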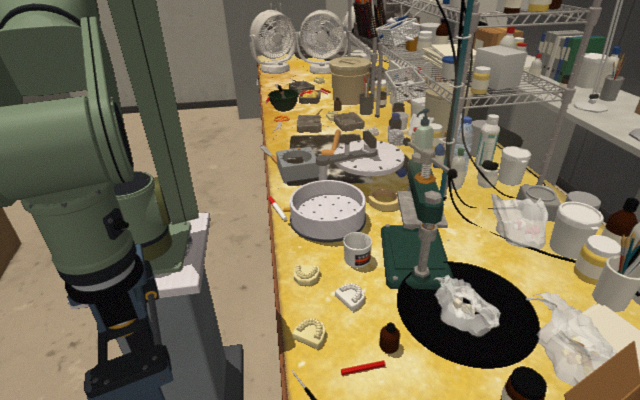

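```bash
cat > h.py <<'E'
import numpy as np, cv2
from workcell import env
def unproj(n,u,v,z):
    m=env.camera_model(n);T=m["camera_from_world"];R=T[:3,:3];t=T[:3,3]
    d=R.T@np.array([(u-m["cx"])/m["fx"],-(v-m["cy"])/m["fy"],-1]);c=-R.T@t
    return c+d*(z-c[2])/d[2]
def proj(n,p):
    m=env.camera_model(n);T=m["camera_from_world"];q=T[:3,:3]@np.asarray(p,float)+T[:3,3]
    return np.array([m["cx"]+m["fx"]*q[0]/-q[2],m["cy"]+m["fy"]*-q[1]/-q[2]])
def rect(n,img,x0,x1,y0,y1,z,s):
    "orthorectified view at height z, s px/mm; col grows with -y, row grows with -x"
    src=np.float32([proj(n,(x,y,z)) for x,y in((x1,y1),(x1,y0),(x0,y0),(x0,y1))])
    w,h=(y1-y0)*s,(x1-x0)*s
    return cv2.warpPerspective(img,cv2.getPerspectiveTransform(src,np.float32([[0,0],[w,0],[w,h],[0,h]])),(int(w),int(h)),flags=cv2.INTER_CUBIC)
E
python3 - <<'E'
from h import *
for n,p in dict(c_a=(359,218),c_b=(386,193),c_c=(410,224)).items(): print(n,unproj("top",*p,15).round())
for n,u,v,z in(("pot",291,190,75),("timer",197,206,62),("lidbar",229,130,170),("tub",347,177,63),("bottle",427,179,62)): print(n,unproj("top",u,v,z).round())
t=cv2.imread("pics/top0.png");s=cv2.imread("pics/side0.png")
a=unproj("top",385,210,15)
x,y=a[:2].round(-1)
A=rect("top",t,x-80,x+80,y-150,y+150,15,2.6);B=rect("side",s,x-80,x+80,y-150,y+150,15,2.6)
print(x,y,A.shape)
for i in range(0,300,50):
    for I in(A,B): cv2.line(I,(int(i*2.6),0),(int(i*2.6),416),(255,0,0),1)
cv2.imwrite("pics/casts.png",cv2.resize(np.vstack([A,B]),None,fx=.7,fy=.7) if 0 else np.vstack([A,B])[:, :])
cv2.imwrite("pics/casts.png",cv2.resize(np.vstack([A,B]),(562,600)))
cv2.imwrite("pics/left.png",cv2.resize(t[85:235,165:335],None,fx=3.9,fy=3.9,interpolation=cv2.INTER_CUBIC))
E
```

```text
c_a [ 416. -181.   15.]
c_b [ 502. -273.   15.]
c_c [ 398. -354.   15.]
pot [501.  47.  75.]
timer [447. 352.  62.]
lidbar [673. 237. 170.]
tub [ 548. -136.   63.]
bottle [ 545. -401.   62.]
440.0 -270.0 (416, 780, 3)
```

View pics/casts.png

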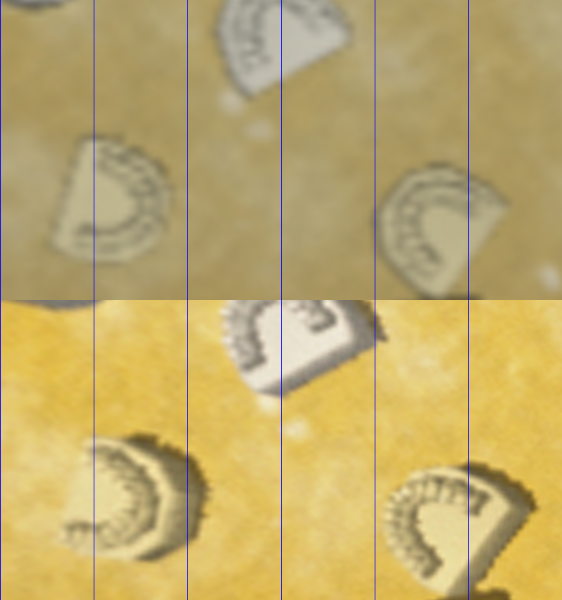

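View pics/left.png

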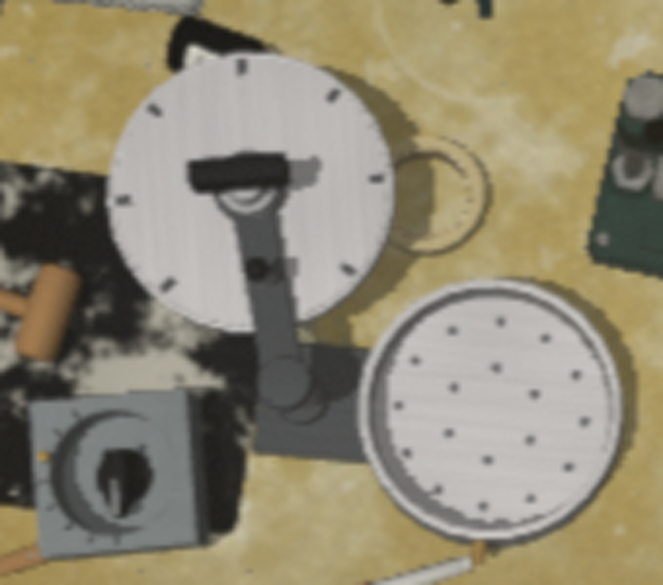

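```bash
cat > casts.py <<'E'
from h import *
import sys
def fit(img,x,y,s=4,z=15,r=60):
    A=rect("top",img,x-r,x+r,y-r,y+r,z,s)
    m=np.full(A.shape[:2],cv2.GC_BGD,np.uint8);c=r*s
    cv2.circle(m,(c,c),50*s,cv2.GC_PR_BGD,-1);cv2.circle(m,(c,c),34*s,cv2.GC_PR_FGD,-1);cv2.circle(m,(c,c),18*s,cv2.GC_FGD,-1)
    cv2.grabCut(A,m,None,np.zeros((1,65)),np.zeros((1,65)),8,cv2.GC_INIT_WITH_MASK)
    k=((m==1)|(m==3)).astype(np.uint8)
    C=max(cv2.findContours(k,cv2.RETR_EXTERNAL,cv2.CHAIN_APPROX_NONE)[0],key=cv2.contourArea)
    H=cv2.convexHull(C);P=H[:,0].astype(float)
    w=np.c_[x+r-P[:,1]/s, y+r-P[:,0]/s]
    M=cv2.moments(H);cen=(x+r-M["m01"]/M["m00"]/s, y+r-M["m10"]/M["m00"]/s)
    # calipers
    best=[]
    for a in range(0,180,1):
        d=np.array([np.cos(np.radians(a)),np.sin(np.radians(a))]);q=w@d;best.append((np.ptp(q),a,(q.max()+q.min())/2))
    b=min(best);d=np.array([np.cos(np.radians(b[1])),np.sin(np.radians(b[1]))]);n=np.array([-d[1],d[0]]);
    q=w@n
    mid=d*b[2]+n*(np.dot(cen,n))
    print("cen",np.round(cen,1),"area",M["m00"]/s/s,"narrow %.1f ang %d"%b[:2],"ext n %.1f max %.1f"%(np.ptp(q),max(best)[0]),"gripmid",mid.round(1))
    cv2.drawContours(A,[H],-1,(0,0,255),1)
    return A
E
python3 - <<'E'
from casts import *
t=cv2.imread("pics/top0.png")
O=[fit(t,x,y,s=3) for x,y in((414,-181),(500,-272),(399,-352))]
x0,x1,y0,y1=380,620,-80,180
R=rect("top",t,x0,x1,y0,y1,75,2)
g=cv2.GaussianBlur(cv2.cvtColor(R,cv2.COLOR_BGR2GRAY),(0,0),2)
for z,rad in((75,110),):
    c=cv2.HoughCircles(g,cv2.HOUGH_GRADIENT,1,50,param1=60,param2=20,minRadius=214,maxRadius=226)
    print(c)
    for u,v,r in c[0][:1]: print("pot",x1-v/2,y1-u/2,r/2)
L=lambda u,v,z:unproj("top",165+u/3.9,85+v/3.9,z).round(1)
print("post",L(285,382,130),"lid disc",L(251,192,150),"bar ends",L(189,176,176),L(288,169,176),"pin",L(258,268,170))
print("timer corners",[L(*p,62) for p in((30,402),(188,392),(205,545),(40,556))],"stud",L(43,457,66),"dial axis",L(125,480,56),"ptr tip",L(117,513,56))
T=rect("top",t,380,520,280,420,56,3);P=rect("top",t,560,740,150,330,165,2)
def fitw(I,w):return cv2.resize(I,(w,w))
cv2.imwrite("pics/m1.png",np.vstack([np.hstack([fitw(o,266) for o in O]),np.hstack([fitw(T,399),fitw(P,399)])[:, :798]])[:600])
E
```

```text
cen [ 413.3 -178.7] area 3674.0 narrow 62.7 ang 76 ext n 72.2 max 75.1 gripmid [ 412.8 -180.7]
cen [ 504.6 -268.6] area 3093.222222222222 narrow 54.7 ang 28 ext n 66.9 max 69.4 gripmid [ 506.8 -267.4]
cen [ 400.1 -351.9] area 3691.055555555555 narrow 60.3 ang 55 ext n 72.4 max 76.0 gripmid [ 401.5 -349.9]
[[[262.5 231.5 217.1]]]
pot 504.25 48.75 108.55
post [514.7 210.5 130. ] lid disc [664.5 238.6 150. ] bar ends [670.2 282.9 176. ] [676.9 205.7 176. ] pin [599. 228. 170.]
timer corners [array([504.5, 432.4,  62. ]), array([514.6, 301.3,  62. ]), array([386.7, 283.2,  62. ]), array([376.1, 419. ,  62. ])] stud [458.1 418.7  66. ] dial axis [440.6 352.6  56. ] ptr tip [412.9 358.3  56. ]
```

View pics/m1.png

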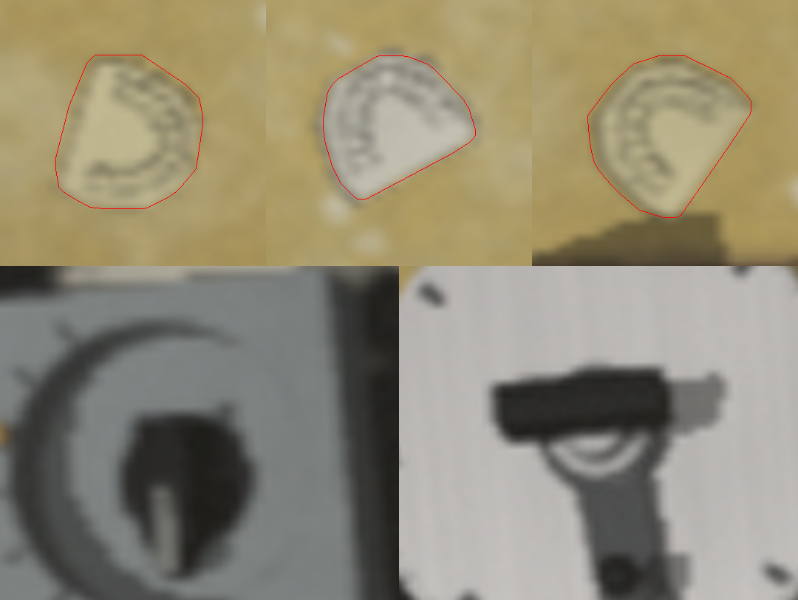

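```bash
cat > plan.py <<'E'
import sys,numpy as np
from workcell import env
s=env.state();p=s["ee_pos"];yaw=s["ee_rot"][2]
print("t %.1f"%s["time_s"],"pos",p.round(1),"rot",s["ee_rot"].round(1),"F",s["force"].round(1),"T",s["torque"].round(2),"w %.1f"%s["gripper_width"],"g %.1f"%s["gripper_force"],"q6 %.0f"%s["qpos"][5])
if len(sys.argv)>1:
    x,y,z,w=map(float,sys.argv[1:5]);d=np.array([x,y,z])-p;c,n=np.cos(np.radians(yaw)),np.sin(np.radians(yaw))
    dw=(w-yaw+180)%360-180
    print("slide first, units",np.round([(d[0]*c+d[1]*n)/30,(d[0]*n-d[1]*c)/30,-d[2]/30],2),"then spin",round(-dw/8,2))
E
python3 -m jog '{"jaw":[91,91,91,91,91,91,91,91,91,91],"slide":[[0.95,-0.41,0],[0.95,-0.41,0],[0.95,-0.41,0],[0.95,-0.41,0],[0.95,-0.41,0],[0.95,-0.41,0],[0.95,-0.41,0],[0.95,-0.41,0],[0.95,-0.41,0],[0.95,-0.41,0]],"spin":[-1,-1,-1,-1,-1,-1,-1,-1,-1,-1]}' 20
python3 plan.py 401.5 -350 60 147
```

```text
time_s: 1.1
ee_pos: [233.5, -272.1, 213.6]
ee_rot: [-180.0, -0.0, 97.0]
force: [0.2, 0.3, 0.3]
gripper_width: 91.0
gripper_force: 0.0
t 1.1 pos [ 233.5 -272.1  213.6] rot [-180.   -0.   97.] F [0.2 0.3 0.3] T [-0.01 -0.05  0.  ] w 91.0 g 0.0 q6 -58
slide first, units [-3.26  5.24  5.12] then spin -6.25
```

```bash
python3 -m jog '{"jaw":[91,91,91,91,91,91],"slide":[[-0.54,0.87,0.5],[-0.54,0.87,0.5],[-0.54,0.87,0.5],[-0.54,0.87,0.5],[-0.54,0.87,0.5],[-0.54,0.87,0.5]],"spin":[0,0,0,0,0,0]}'
python3 -m jog '{"jaw":[91,91,91,91,91,91,91,91],"slide":[[0,0,0],[0,0,0],[0,0,0],[0,0,0],[0,0,0],[0,0,0],[0,0,0],[0,0,0]],"spin":[-1,-1,-1,-1,-1,-1,-0.25,0]}' >/dev/null
python3 plan.py 401.5 -350 3 147
python3 - <<'E'
from h import *
cv2.imwrite("pics/s1.png",env.grab_frame("side")[:,:,::-1]);t=env.grab_frame("top")[:,:,::-1];cv2.imwrite("pics/t1.png",t)
cv2.imwrite("pics/v1.png",cv2.resize(cv2.imread("pics/s1.png")[210:390,260:460],None,fx=3,fy=3,interpolation=2))
E
```

```text
time_s: 1.7
ee_pos: [401.4, -352.3, 122.9]
ee_rot: [-180.0, -0.0, 96.6]
force: [-0.2, 0.3, 0.2]
gripper_width: 91.0
gripper_force: 0.0
t 2.5 pos [ 400.3 -351.9  123.6] rot [180.   -0.  146.6] F [-0.7  0.2 -0.5] T [ 0.03 -0.16  0.04] w 90.9 g 0.0 q6 -99
slide first, units [0.   0.07 4.02] then spin -0.05
```

View pics/v1.png

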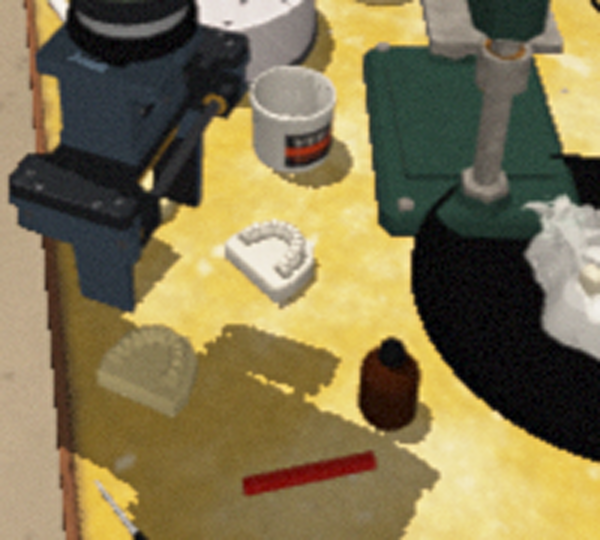

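```bash
python3 -m jog '{"jaw":[91,91,91,91,91,91,91],"slide":[[0,0.07,0.8],[0,0,0.8],[0,0,0.8],[0,0,0.6],[0,0,0.5],[0,0,0.4],[0,0,0.05]],"spin":[0,0,0,0,0,0,0]}'
python3 -m jog '{"jaw":[70,60,50,45,45,45,45,45],"slide":[[0,0,0],[0,0,0],[0,0,0],[0,0,0],[0,0,0],[0,0,0],[0,0,0],[0,0,0]],"spin":[0,0,0,0,0,0,0,0]}' 25; python3 plan.py
```

```text
time_s: 3.3
ee_pos: [400.9, -349.7, 4.1]
ee_rot: [180.0, -0.2, 146.6]
force: [0.6, 0.3, -0.7]
gripper_width: 91.2
gripper_force: 0.0
time_s: 4.1
ee_pos: [401.9, -350.6, 5.9]
ee_rot: [-180.0, 0.0, 146.6]
force: [-0.3, 0.2, 4.9]
gripper_width: 54.3
gripper_force: 24.8
t 4.1 pos [ 401.9 -350.6    5.9] rot [-180.     0.   146.6] F [-0.3  0.2  4.9] T [ 0.04 -0.06 -0.02] w 54.3 g 24.8 q6 -99
```

```bash
python3 -m jog '{"jaw":[45,45,45,45,45,45],"slide":[[0,0,-0.3],[0,0,-0.8],[0,0,-0.9],[0,0,-0.9],[0,0,-0.9],[0,0,-0.9]],"spin":[0,0,0,0,0,0]}'; python3 plan.py 480 6 42 150
```

```text
time_s: 4.7
ee_pos: [401.3, -349.9, 147.6]
ee_rot: [180.0, -0.0, 146.6]
force: [-0.6, -0.2, -1.1]
gripper_width: 53.8
gripper_force: 24.8
t 4.7 pos [ 401.3 -349.9  147.6] rot [180.   -0.  146.6] F [-0.6 -0.2 -1.1] T [-0.01 -0.16  0.02] w 53.8 g 24.8 q6 -99
slide first, units [ 4.34 11.35  3.52] then spin -0.43
```

```bash
python3 -m jog '{"jaw":[45,45,45,45,45,45,45],"slide":[[0.33,0.87,0],[0.33,0.87,0],[0.33,0.87,0],[0.33,0.87,0],[0.33,0.87,0],[0.33,0.87,0],[0.33,0.87,0]],"spin":[0,0,0,0,0,0,0]}' >/dev/null
python3 -m jog '{"jaw":[45,45,45,45,45,45,45,45],"slide":[[0.33,0.87,0],[0.33,0.87,0],[0.33,0.87,0],[0.33,0.87,0],[0.33,0.87,0],[0.33,0.87,0],[0,0,0],[0,0,0]],"spin":[0,0,0,0,0,0,-0.4,0]}'; python3 plan.py 480 6 42 150
python3 - <<'E'
from h import *
s=env.grab_frame("side")[:,:,::-1];t=env.grab_frame("top")[:,:,::-1]
cv2.imwrite("pics/v2.png",np.hstack([cv2.resize(s[120:280,240:400],(400,400)),cv2.resize(t[100:260,220:380],(400,400))]))
E
```

```text
time_s: 6.2
ee_pos: [480.7, 4.5, 146.4]
ee_rot: [-180.0, -0.0, 149.9]
force: [-0.4, 0.5, -1.2]
gripper_width: 54.4
gripper_force: 24.8
t 6.2 pos [480.7   4.5 146.4] rot [-180.    -0.   149.9] F [-0.4  0.5 -1.2] T [ 0.07 -0.09 -0.01] w 54.4 g 24.8 q6 -61
slide first, units [0.05 0.03 3.48] then spin -0.01
```

View pics/v2.png

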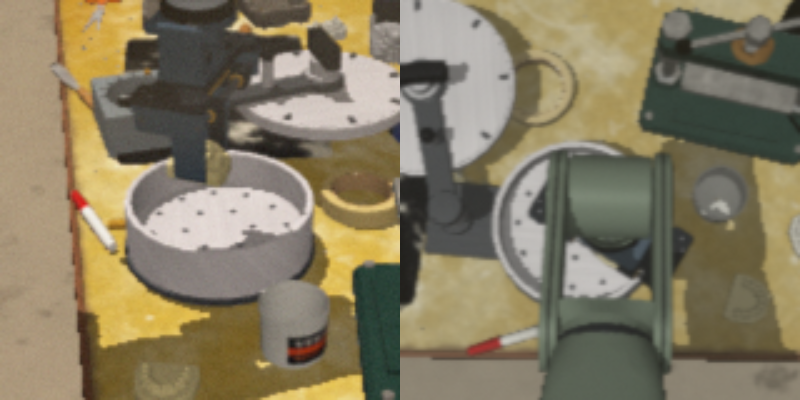

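```bash
python3 -m jog '{"jaw":[45,45,45,45,45,45,45],"slide":[[0.05,0.03,0.7],[0,0,0.7],[0,0,0.7],[0,0,0.6],[0,0,0.4],[0,0,0.15],[0,0,0]],"spin":[0,0,0,0,0,0,0]}'
python3 -m jog '{"jaw":[45,45,45],"slide":[[0,0,0.1],[0,0,0.1],[0,0,0]],"spin":[0,0,0]}'
```

```text
time_s: 7.0
ee_pos: [479.8, 4.8, 48.6]
ee_rot: [-180.0, -0.1, 149.7]
force: [0.1, -0.1, -1.3]
gripper_width: 54.2
gripper_force: 24.8
time_s: 7.3
ee_pos: [480.1, 5.2, 43.0]
ee_rot: [180.0, 0.0, 149.8]
force: [0.4, -0.3, -0.6]
gripper_width: 54.1
gripper_force: 24.8
```

```bash
for i in 1 2 3; do :; done; python3 -m jog '{"jaw":[45,45,45],"slide":[[0,0,0.1],[0,0,0.1],[0,0,0]],"spin":[0,0,0]}'; python3 -m jog '{"jaw":[45,45],"slide":[[0,0,0.08],[0,0,0]],"spin":[0,0]}'
```

```text
time_s: 7.6
ee_pos: [479.8, 5.3, 36.5]
ee_rot: [-180.0, -0.0, 149.8]
force: [0.1, 0.4, -1.0]
gripper_width: 54.5
gripper_force: 24.8
time_s: 7.8
ee_pos: [480.2, 5.3, 35.9]
ee_rot: [180.0, 0.0, 149.8]
force: [-3.3, 0.8, 11.4]
gripper_width: 54.1
gripper_force: 24.8
```

```bash
python3 -m jog '{"jaw":[56,60,64,66,66,66],"slide":[[0,0,-0.03],[0,0,0],[0,0,0],[0,0,0],[0,0,-0.2],[0,0,-0.6]],"spin":[0,0,0,0,0,0]}'; python3 -m jog '{"jaw":[66,70,80,91,91],"slide":[[0,0,-0.9],[0,0,-1],[0,0,-1],[0,0,-0.4],[0,0,0]],"spin":[0,0,0,0,0]}'; python3 plan.py 413 -180 110 162
```

```text
time_s: 8.4
ee_pos: [478.8, 5.3, 58.6]
ee_rot: [-179.9, -0.2, 149.8]
force: [-0.1, 0.1, 0.9]
gripper_width: 66.0
gripper_force: 0.0
time_s: 8.9
ee_pos: [481.2, 5.3, 159.9]
ee_rot: [179.9, 0.2, 149.8]
force: [0.1, -0.0, -0.7]
gripper_width: 90.0
gripper_force: 0.0
t 8.9 pos [481.2   5.3 159.9] rot [179.9   0.2 149.8] F [ 0.1 -0.  -0.7] T [ 0.03 -0.15 -0.  ] w 90.0 g 0.0 q6 -61
slide first, units [-1.14 -6.48  1.66] then spin -1.52
```

```bash
python3 - <<'E'
from casts import *
t=np.ascontiguousarray(env.grab_frame("top")[:,:,::-1]);s=env.grab_frame("side")[:,:,::-1]
O=[fit(t,x,y,s=3) for x,y in((414,-181),(500,-272))]
B=rect("side",s,354,474,-241,-121,15,3)
P=rect("side",s,394,614,-62,158,45,1.21);
cv2.imwrite("pics/v3.png",np.hstack([cv2.resize(o,(266,266)) for o in O+[B]]))
E
```

```text
cen [ 411.5 -180.9] area 3225.944444444445 narrow 58.9 ang 75 ext n 66.0 max 71.9 gripmid [ 410.8 -183.6]
cen [ 504.7 -268.5] area 3113.8888888888887 narrow 55.0 ang 28 ext n 67.2 max 69.7 gripmid [ 506.9 -267.3]
```

View pics/v3.png

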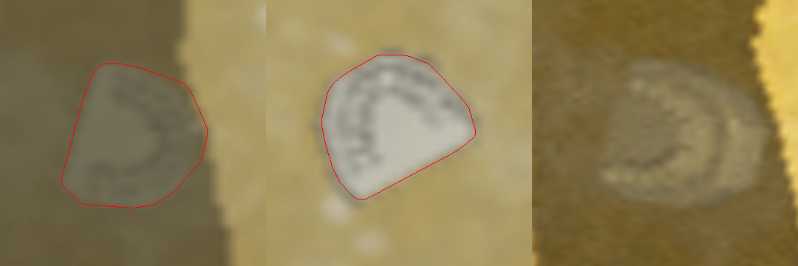

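```bash
python3 -m jog '{"jaw":[91,91,91,91,91,91,91,91,91,91],"slide":[[-0.14,-0.825,0],[-0.14,-0.825,0],[-0.14,-0.825,0],[-0.14,-0.825,0],[-0.14,-0.825,0],[-0.14,-0.825,0],[-0.14,-0.825,0.4],[-0.14,-0.825,0.5],[0,0,0.5],[0,0,0.5]],"spin":[0,0,0,0,0,0,0,0,-0.9,-0.88]}' >/dev/null;python3 -m jog '{"jaw":[91],"slide":[[0,0,0]],"spin":[0]}'; python3 plan.py 411 -183 4 164
```

```text
time_s: 10.1
ee_pos: [406.9, -181.8, 98.3]
ee_rot: [179.9, -0.5, 164.0]
force: [-0.4, -0.8, -0.6]
gripper_width: 91.1
gripper_force: 0.0
t 10.1 pos [ 406.9 -181.8   98.3] rot [179.9  -0.5 164. ] F [-0.4 -0.8 -0.6] T [ 0.07 -0.12 -0.04] w 91.1 g 0.0 q6 -100
slide first, units [-0.14 -0.    3.14] then spin -0.0
```

```bash
python3 -m jog '{"jaw":[91,91,91,91,91,91],"slide":[[-0.1,0,0.7],[0,0,0.7],[0,0,0.7],[0,0,0.6],[0,0,0.4],[0,0,0]],"spin":[0,0,0,0,0,0]}'
python3 -m jog '{"jaw":[70,60,50,45,45,45,45,45],"slide":[[0,0,0],[0,0,0],[0,0,0],[0,0,0],[0,0,0],[0,0,0],[0,0,0],[0,0,0]],"spin":[0,0,0,0,0,0,0,0]}' 25;python3 -m jog '{"jaw":[45,45,45,45,45,45],"slide":[[0,0,-0.3],[0,0,-0.8],[0,0,-0.9],[0,0,-0.9],[0,0,-0.9],[0,0,-0.9]],"spin":[0,0,0,0,0,0]}';  python3 plan.py 552 48 48 90
```

```text
time_s: 10.7
ee_pos: [411.1, -182.7, 6.9]
ee_rot: [180.0, -0.3, 163.9]
force: [-0.3, 0.0, 0.2]
gripper_width: 91.0
gripper_force: 0.0
time_s: 11.5
ee_pos: [412.6, -183.6, 8.8]
ee_rot: [-180.0, 0.0, 164.0]
force: [-0.2, 1.9, 4.5]
gripper_width: 53.6
gripper_force: 25.0
time_s: 12.1
ee_pos: [412.1, -183.5, 150.8]
ee_rot: [-180.0, -0.0, 164.0]
force: [-0.8, 0.1, -1.2]
gripper_width: 53.4
gripper_force: 25.0
t 12.1 pos [ 412.1 -183.5  150.8] rot [-180.   -0.  164.] F [-0.8  0.1 -1.2] T [ 0.05 -0.21 -0.04] w 53.4 g 25.0 q6 -99
slide first, units [-2.36  8.7   3.43] then spin 9.26
```

```bash
python3 -m jog '{"jaw":[45,45,45,45,45,45,45,45,45,45],"slide":[[-0.26,0.967,0],[-0.26,0.967,0],[-0.26,0.967,0],[-0.26,0.967,0],[-0.26,0.967,0],[-0.26,0.967,0],[-0.26,0.967,0],[-0.26,0.967,0],[-0.26,0.967,0],[0,0,0]],"spin":[0,0,0,0,0,0,0,0,0,0]}' >/dev/null
python3 -m jog '{"jaw":[45,45,45,45,45,45,45,45,45,45],"slide":[[0,0,0],[0,0,0],[0,0,0],[0,0,0],[0,0,0],[0,0,0],[0,0,0],[0,0,0],[0,0,0],[0,0,0]],"spin":[1,1,1,1,1,1,1,1,1,0.26]}' >/dev/null
python3 -m jog '{"jaw":[45],"slide":[[0,0,0]],"spin":[0]}'; python3 plan.py 552 48 48 90
```

```text
time_s: 14.2
ee_pos: [551.1, 47.4, 149.4]
ee_rot: [-180.0, 0.0, 89.9]
force: [-0.1, 0.1, -0.4]
gripper_width: 53.7
gripper_force: 25.0
t 14.2 pos [551.1  47.4 149.4] rot [-180.     0.    89.9] F [-0.1  0.1 -0.4] T [ 0.   -0.11  0.01] w 53.7 g 25.0 q6 4
slide first, units [0.02 0.03 3.38] then spin -0.01
```

```bash
python3 -m jog '{"jaw":[45,45,45,45,45,45,45],"slide":[[0,0.03,0.7],[0,0,0.8],[0,0,0.8],[0,0,0.7],[0,0,0.4],[0,0,0.1],[0,0,0]],"spin":[0,0,0,0,0,0,0]}'
python3 -m jog '{"jaw":[45,45,45],"slide":[[0,0,0.08],[0,0,0.05],[0,0,0]],"spin":[0,0,0]}'
```

```text
time_s: 14.9
ee_pos: [552.7, 48.0, 44.6]
ee_rot: [-180.0, 0.0, 90.0]
force: [0.0, -0.1, -0.1]
gripper_width: 53.7
gripper_force: 25.0
time_s: 15.2
ee_pos: [552.9, 48.2, 41.0]
ee_rot: [180.0, 0.0, 90.0]
force: [-0.0, 0.0, -1.6]
gripper_width: 53.8
gripper_force: 25.0
```

```bash
python3 -m jog '{"jaw":[45,45],"slide":[[0,0,0.08],[0,0,0]],"spin":[0,0]}'; python3 -m jog '{"jaw":[45,45],"slide":[[0,0,0.06],[0,0,0]],"spin":[0,0]}'
```

```text
time_s: 15.4
ee_pos: [553.2, 48.2, 38.8]
ee_rot: [179.9, 0.0, 90.0]
force: [-0.2, 1.2, 2.5]
gripper_width: 53.8
gripper_force: 25.0
time_s: 15.6
ee_pos: [553.2, 48.2, 38.8]
ee_rot: [179.9, -0.0, 90.0]
force: [-3.6, -0.7, 15.6]
gripper_width: 53.5
gripper_force: 25.0
```

```bash
python3 -m jog '{"jaw":[56,60,64,66,66,66],"slide":[[0,0,-0.06],[0,0,0],[0,0,0],[0,0,0],[0,0,-0.2],[0,0,-0.6]],"spin":[0,0,0,0,0,0]}'; python3 -m jog '{"jaw":[66,70,80,91,91],"slide":[[0,0,-0.9],[0,0,-1],[0,0,-1],[0,0,-0.4],[0,0,0]],"spin":[0,0,0,0,0]}'; python3 plan.py 507 -267 110 118
python3 - <<'E'
from casts import *
t=np.ascontiguousarray(env.grab_frame("top")[:,:,::-1]);s=env.grab_frame("side")[:,:,::-1]
O=[fit(t,x,y,s=3) for x,y in((500,-272),)]
cv2.imwrite("pics/v4.png",np.hstack([O[0],cv2.resize(s[160:300,265:405],(360,360))]))
E
```

```text
time_s: 16.2
ee_pos: [551.2, 48.0, 61.0]
ee_rot: [-179.8, 0.0, 90.0]
force: [-0.0, 0.2, -0.8]
gripper_width: 65.8
gripper_force: 0.0
time_s: 16.7
ee_pos: [553.7, 48.2, 162.8]
ee_rot: [179.8, -0.0, 90.0]
force: [0.7, 0.6, -0.5]
gripper_width: 89.5
gripper_force: 0.0
t 16.7 pos [553.7  48.2 162.8] rot [179.8  -0.   90. ] F [ 0.7  0.6 -0.5] T [ 0.05 -0.13  0.  ] w 89.5 g 0.0 q6 4
slide first, units [-10.51  -1.55   1.76] then spin -3.5
cen [ 504.6 -268.5] area 3112.555555555555 narrow 54.8 ang 28 ext n 67.9 max 69.8 gripmid [ 506.8 -267.4]
```

View pics/v4.png

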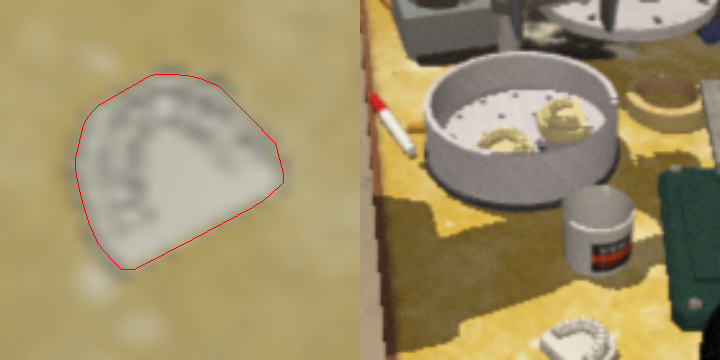

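```bash
python3 -m jog '{"jaw":[91,91,91,91,91,91,91,91,91,91],"slide":[[-0.955,-0.141,0],[-0.955,-0.141,0],[-0.955,-0.141,0],[-0.955,-0.141,0],[-0.955,-0.141,0],[-0.955,-0.141,0],[-0.955,-0.141,0],[-0.955,-0.141,0],[-0.955,-0.141,0],[-0.955,-0.141,0.3]],"spin":[0,0,0,0,0,0,0,0,0,0]}' >/dev/null
python3 -m jog '{"jaw":[91,91,91,91,91,91],"slide":[[-0.955,-0.141,0.4],[0,0,0.5],[0,0,0.5],[0,0,0.4],[0,0,0],[0,0,0]],"spin":[0,-0.9,-0.9,-0.9,-0.8,0]}'; python3 plan.py 507 -267 4 118
```

```text
time_s: 18.4
ee_pos: [504.5, -266.3, 95.6]
ee_rot: [-179.8, -0.2, 117.9]
force: [0.1, -0.7, -0.0]
gripper_width: 91.1
gripper_force: 0.0
t 18.4 pos [ 504.5 -266.3   95.6] rot [-179.8   -0.2  117.9] F [ 0.1 -0.7 -0. ] T [ 0.02 -0.13 -0.  ] w 91.1 g 0.0 q6 -57
slide first, units [-0.06  0.06  3.05] then spin -0.01
```

```bash
python3 -m jog '{"jaw":[91,91,91,91,91,91],"slide":[[-0.03,0.04,0.7],[0,0,0.7],[0,0,0.7],[0,0,0.55],[0,0,0.35],[0,0,0]],"spin":[0,0,0,0,0,0]}'
python3 -m jog '{"jaw":[70,60,50,45,45,45,45,45],"slide":[[0,0,0],[0,0,0],[0,0,0],[0,0,0],[0,0,0],[0,0,0],[0,0,0],[0,0,0]],"spin":[0,0,0,0,0,0,0,0]}' 25;python3 -m jog '{"jaw":[45,45,45,45,45,45],"slide":[[0,0,-0.3],[0,0,-0.8],[0,0,-0.9],[0,0,-0.9],[0,0,-0.9],[0,0,-0.9]],"spin":[0,0,0,0,0,0]}';  python3 plan.py 480 90 48 30
```

```text
time_s: 19.0
ee_pos: [506.2, -266.5, 6.3]
ee_rot: [-179.9, -0.2, 117.9]
force: [0.1, -0.2, 0.0]
gripper_width: 90.7
gripper_force: 0.0
time_s: 19.8
ee_pos: [507.6, -267.3, 8.6]
ee_rot: [180.0, 0.0, 118.0]
force: [0.1, 0.1, 4.7]
gripper_width: 53.4
gripper_force: 25.0
time_s: 20.4
ee_pos: [507.0, -267.0, 150.4]
ee_rot: [-180.0, -0.0, 118.0]
force: [0.1, 0.0, -0.6]
gripper_width: 53.5
gripper_force: 25.0
t 20.4 pos [ 507.  -267.   150.4] rot [-180.   -0.  118.] F [ 0.1  0.  -0.6] T [-0.02 -0.19 -0.  ] w 53.5 g 25.0 q6 -57
slide first, units [10.93  4.79  3.41] then spin 11.0
```

```bash
python3 -m jog '{"jaw":[45,45,45,45,45,45,45,45,45,45],"slide":[[0.911,0.399,0],[0.911,0.399,0],[0.911,0.399,0],[0.911,0.399,0],[0.911,0.399,0],[0.911,0.399,0],[0.911,0.399,0],[0.911,0.399,0],[0.911,0.399,0],[0.911,0.399,0]],"spin":[0,0,0,0,0,0,0,0,0,0]}' >/dev/null
python3 -m jog '{"jaw":[45,45,45,45,45,45,45,45,45,45],"slide":[[0.911,0.399,0],[0.911,0.399,0],[0,0,0],[0,0,0],[0,0,0],[0,0,0],[0,0,0],[0,0,0],[0,0,0],[0,0,0]],"spin":[0,0,1,1,1,1,1,1,1,1]}' >/dev/null
python3 -m jog '{"jaw":[45,45,45,45,45],"slide":[[0,0,0],[0,0,0],[0,0,0],[0,0,0],[0,0,0]],"spin":[1,1,1,0,0]}'; python3 plan.py 480 90 41 30
```

```text
time_s: 22.9
ee_pos: [480.3, 89.8, 149.2]
ee_rot: [180.0, 0.0, 30.1]
force: [-0.2, 0.5, -0.9]
gripper_width: 53.7
gripper_force: 25.0
t 22.9 pos [480.3  89.8 149.2] rot [180.    0.   30.1] F [-0.2  0.5 -0.9] T [-0.04  0.01 -0.01] w 53.7 g 25.0 q6 69
slide first, units [-0.   -0.01  3.61] then spin 0.02
```

```bash
python3 -m jog '{"jaw":[45,45,45,45,45,45,45],"slide":[[0,0,0.7],[0,0,0.8],[0,0,0.8],[0,0,0.7],[0,0,0.4],[0,0,0.15],[0,0,0]],"spin":[0,0,0,0,0,0,0]}'
python3 -m jog '{"jaw":[45,45],"slide":[[0,0,0.08],[0,0,0]],"spin":[0,0]}';python3 -m jog '{"jaw":[45,45],"slide":[[0,0,0.07],[0,0,0]],"spin":[0,0]}'
```

```text
time_s: 23.6
ee_pos: [480.2, 89.8, 42.3]
ee_rot: [-180.0, 0.1, 30.0]
force: [-0.0, 0.7, -0.6]
gripper_width: 53.7
gripper_force: 25.0
time_s: 23.8
ee_pos: [480.9, 89.9, 40.7]
ee_rot: [180.0, -0.1, 30.0]
force: [-0.2, -1.2, -1.3]
gripper_width: 54.0
gripper_force: 25.0
time_s: 24.0
ee_pos: [481.0, 89.9, 38.6]
ee_rot: [180.0, -0.1, 30.0]
force: [1.4, 0.0, 0.3]
gripper_width: 53.5
gripper_force: 25.0
```

```bash
python3 -m jog '{"jaw":[45,56,60,64,66,66,66],"slide":[[0,0,0.02],[0,0,0],[0,0,0],[0,0,0],[0,0,0],[0,0,-0.2],[0,0,-0.6]],"spin":[0,0,0,0,0,0,0]}'; python3 -m jog '{"jaw":[66,60,50,40,40,40,40],"slide":[[0,0,-0.9],[0,0,-1],[0,0,-1],[0,0,-1],[0,0,-1],[-0.5,0,-0.5],[-1,0,0]],"spin":[0,0,0,0,0,0,0]}'
python3 -m jog '{"jaw":[40,40,40,40,40],"slide":[[-1,0,0],[-1,0,0],[-1,0,0],[-1,0,0],[0,0,0]],"spin":[0,0,0,0,0]}'; python3 plan.py
python3 - <<'E'
from casts import *
t=np.ascontiguousarray(env.grab_frame("top")[:,:,::-1]);s=env.grab_frame("side")[:,:,::-1]
cv2.imwrite("pics/t5.png",t);cv2.imwrite("pics/s5.png",s)
cv2.imwrite("pics/v5.png",np.hstack([cv2.resize(t[100:250,190:340],(400,400)),cv2.resize(s[130:250,265:415],(400,320)) if 0 else cv2.resize(s[110:260,265:415],(400,400))]))
E
```

```text
time_s: 24.7
ee_pos: [479.1, 89.6, 60.7]
ee_rot: [-179.9, 0.2, 30.0]
force: [-0.0, 0.2, 0.3]
gripper_width: 65.8
gripper_force: 0.0
time_s: 25.4
ee_pos: [443.8, 67.9, 226.3]
ee_rot: [179.8, -0.4, 30.0]
force: [-0.9, -0.3, -0.3]
gripper_width: 40.2
gripper_force: 0.0
time_s: 25.9
ee_pos: [334.3, 6.5, 223.7]
ee_rot: [-180.0, 0.1, 29.9]
force: [0.4, 0.3, -0.3]
gripper_width: 40.1
gripper_force: 0.0
t 25.9 pos [334.3   6.5 223.7] rot [-1.80e+02  1.00e-01  2.99e+01] F [ 0.4  0.3 -0.3] T [ 0.01 -0.02  0.03] w 40.1 g 0.0 q6 59
```

View pics/v5.png

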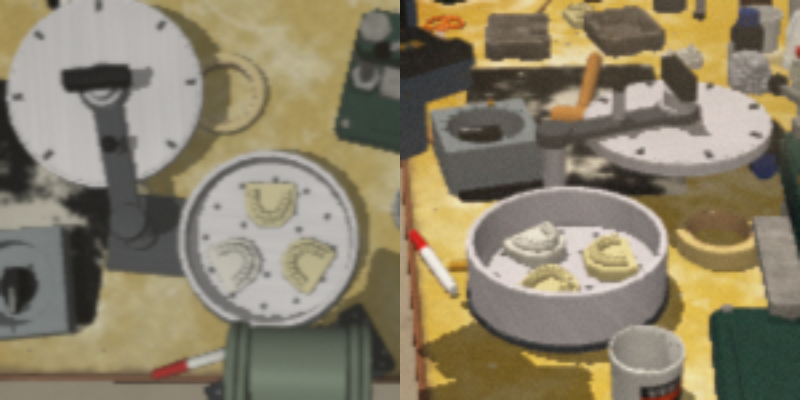

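```bash
python3 - <<'E'
from h import *
for p in((599,228,165),(515,210.5,120),(599,228,120),(673.5,244,176)): print(p,proj("side",p).round(1),proj("top",p).round(1))
s=cv2.imread("pics/s5.png");t=cv2.imread("pics/t5.png")
a=cv2.resize(s[125:180,305:385],(640,440),interpolation=2)
b=cv2.resize(t[105:190,200:280],(400,425),interpolation=2)
c=np.zeros((440,800,3),np.uint8);c[:,:400]=cv2.resize(s[125:180,322:372],(400,440),interpolation=2);c[:425,400:]=b
cv2.imwrite("pics/v6.png",c)
E
python3 plan.py 599 228 215 192
```

```text
(599, 228, 165) [346.  141.2] [231.4 154. ]
(515, 210.5, 120) [321.1 158.6] [238.5 183.3]
(599, 228, 120) [345.8 153.9] [233.7 156.9]
(673.5, 244, 176) [367.5 134.2] [226.3 129.2]
t 26.0 pos [337.7   7.4 224.1] rot [ 1.799e+02 -1.000e-01  2.990e+01] F [-0.3 -0.3 -0.2] T [-0.01 -0.03  0.02] w 40.2 g 0.0 q6 59
slide first, units [11.22 -2.03  0.3 ] then spin -20.26
```

View pics/v6.png

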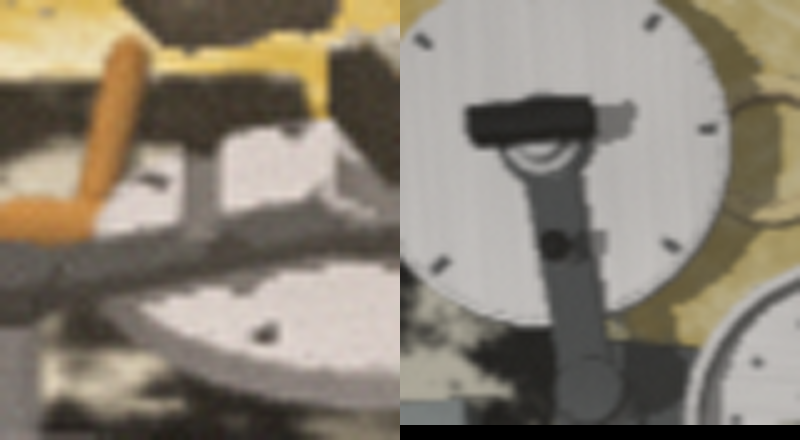

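```bash
python3 -m jog '{"jaw":[40,40,40,40,40,40,40,40,40,40],"slide":[[0.94,-0.17,0],[0.94,-0.17,0],[0.94,-0.17,0],[0.94,-0.17,0],[0.94,-0.17,0],[0.94,-0.17,0],[0.94,-0.17,0],[0.94,-0.17,0],[0.94,-0.17,0],[0.94,-0.17,0]],"spin":[0,0,0,0,0,0,0,0,0,0]}' >/dev/null
python3 -m jog '{"jaw":[40,40,40,40,40,40,40,40,40,40],"slide":[[0.94,-0.17,0],[0.94,-0.17,0],[0,0,0],[0,0,0],[0,0,0],[0,0,0],[0,0,0],[0,0,0],[0,0,0],[0,0,0]],"spin":[0,0,-1,-1,-1,-1,-1,-1,-1,-1]}' >/dev/null
python3 -m jog '{"jaw":[40,40,40,40,40,40,40,40,40,40],"slide":[[0,0,0],[0,0,0],[0,0,0],[0,0,0],[0,0,0],[0,0,0],[0,0,0],[0,0,0],[0,0,0],[0,0,0]],"spin":[-1,-1,-1,-1,-1,-1,-1,-1,-1,-1]}' >/dev/null
python3 -m jog '{"jaw":[40,40,40,40],"slide":[[0,0,0],[0,0,0],[0,0,0],[0,0,0]],"spin":[-1,-1,-0.26,0]}'; python3 plan.py 600 229 128 192
```

```text
time_s: 29.4
ee_pos: [600.8, 230.5, 222.9]
ee_rot: [180.0, -0.0, -167.9]
force: [0.0, 0.0, 0.8]
gripper_width: 39.6
gripper_force: 0.0
t 29.4 pos [600.8 230.5 222.9] rot [ 180.    -0.  -167.9] F [0.  0.  0.8] T [ 0.12 -0.11  0.  ] w 39.6 g 0.0 q6 -82
slide first, units [ 0.04 -0.04  3.16] then spin 0.01
```

```bash
python3 -m jog '{"jaw":[40,40,40,40,40,40,40],"slide":[[0.03,-0.04,0.5],[0,0,0.5],[0,0,0.4],[0,0,0.3],[0,0,0.3],[0,0,0.3],[0,0,0]],"spin":[0,0,0,0,0,0,0]}';python3 -m jog '{"jaw":[40,40,40,40],"slide":[[0,0,0.3],[0,0,0.3],[0,0,0.2],[0,0,0]],"spin":[0,0,0,0]}'
python3 -m jog '{"jaw":[20,10,10,10,10],"slide":[[0,0,0],[0,0,0],[0,0,0],[0,0,0],[0,0,0]],"spin":[0,0,0,0,0]}' 20; python3 plan.py
```

```text
time_s: 30.1
ee_pos: [598.9, 227.9, 153.1]
ee_rot: [-180.0, -0.1, -168.0]
force: [0.2, 0.5, 0.1]
gripper_width: 40.0
gripper_force: 0.0
time_s: 30.5
ee_pos: [598.8, 227.8, 129.2]
ee_rot: [-180.0, -0.1, -168.0]
force: [0.7, 0.1, -0.5]
gripper_width: 39.8
gripper_force: 0.0
time_s: 31.0
ee_pos: [599.3, 230.4, 130.9]
ee_rot: [179.8, 0.1, -168.0]
force: [-0.4, 6.0, 0.8]
gripper_width: 18.3
gripper_force: 20.0
t 31.0 pos [599.3 230.4 130.9] rot [ 1.798e+02  1.000e-01 -1.680e+02] F [-0.4  6.   0.8] T [1.02 0.05 0.01] w 18.3 g 20.0 q6 -82
```

```bash
python3 -m jog '{"jaw":[10,10,10,10,10,10,10],"slide":[[0.0155,-0.296,0],[0.0155,-0.296,0],[0.0155,-0.296,0],[0.0155,-0.296,0],[0.0155,-0.296,0],[0.0155,-0.296,0],[0,0,0]],"spin":[0.75,0.75,0.75,0.75,0.75,0.75,0]}' 30; python3 plan.py
```

```text
time_s: 31.7
ee_pos: [592.7, 177.8, 130.9]
ee_rot: [179.8, -0.2, 155.9]
force: [-3.3, 5.5, 0.7]
gripper_width: 17.9
gripper_force: 30.0
t 31.7 pos [592.7 177.8 130.9] rot [179.8  -0.2 155.9] F [-3.3  5.5  0.7] T [ 0.91  0.42 -0.19] w 17.9 g 30.0 q6 -50
```

```bash
python3 -m jog '{"jaw":[10,10,10,10,10,10,10,10,10,10],"slide":[[0.0155,-0.296,0],[0.0155,-0.296,0],[0.0155,-0.296,0],[0.0155,-0.296,0],[0.0155,-0.296,0],[0.0155,-0.296,0],[0.0155,-0.296,0],[0.0155,-0.296,0],[0.0155,-0.296,0],[0,0,0]],"spin":[0.75,0.75,0.75,0.75,0.75,0.75,0.75,0.75,0.75,0]}'; python3 plan.py
python3 -m jog '{"jaw":[10,10,10],"slide":[[0.0155,-0.296,0],[0.0155,-0.296,0],[0,0,0]],"spin":[0.75,0.75,0]}'; python3 plan.py
```

```text
time_s: 32.7
ee_pos: [533.9, 133.1, 130.9]
ee_rot: [179.8, -0.6, 101.8]
force: [-0.4, 19.2, -3.0]
gripper_width: 17.9
gripper_force: 30.0
t 32.7 pos [533.9 133.1 130.9] rot [179.8  -0.6 101.8] F [-0.4 19.2 -3. ] T [ 2.84  0.06 -0.15] w 17.9 g 30.0 q6 0
time_s: 33.0
ee_pos: [517.6, 131.8, 131.0]
ee_rot: [179.8, -0.7, 89.8]
force: [2.2, 20.2, -4.9]
gripper_width: 18.2
gripper_force: 30.0
t 33.0 pos [517.6 131.8 131. ] rot [179.8  -0.7  89.8] F [ 2.2 20.2 -4.9] T [ 3.11 -0.42 -0.01] w 18.2 g 30.0 q6 12
```

```bash
python3 -m jog '{"jaw":[10,10,10],"slide":[[0.12,-0.15,0],[0.01,-0.15,0],[0,0,0]],"spin":[0.375,0.375,0]}'; python3 plan.py
python3 -m jog '{"jaw":[10,10],"slide":[[0.02,-0.15,0],[0,0,0]],"spin":[0.375,0]}'; python3 plan.py
```

```text
time_s: 33.3
ee_pos: [513.1, 132.0, 131.0]
ee_rot: [179.3, -0.3, 84.1]
force: [13.0, 6.6, -11.4]
gripper_width: 17.9
gripper_force: 30.0
t 33.3 pos [513.1 132.  131. ] rot [179.3  -0.3  84.1] F [ 13.    6.6 -11.4] T [ 1.04 -2.03  0.3 ] w 17.9 g 30.0 q6 19
time_s: 33.5
ee_pos: [513.6, 132.6, 131.2]
ee_rot: [178.7, -0.4, 81.1]
force: [25.6, 4.4, -19.0]
gripper_width: 18.3
gripper_force: 30.0
t 33.5 pos [513.6 132.6 131.2] rot [178.7  -0.4  81.1] F [ 25.6   4.4 -19. ] T [ 0.73 -3.73  0.24] w 18.3 g 30.0 q6 22
```

```bash
python3 -m jog '{"jaw":[10,20,30,40,40,40],"slide":[[0,0.1,0],[0,0.05,0],[0,0,0],[0,0,0],[0,0,0],[0,0,-0.3]],"spin":[0,0,0,0,0,0]}'
python3 -m jog '{"jaw":[40,40,40,40,40,40,40,40],"slide":[[0,0,-0.5],[0,0,-0.8],[0,0,-0.9],[0,0,-0.8],[-1,0,0],[-1,0,0],[-1,0,0],[-1,0,0]],"spin":[0,0,0,0,0,0,0,0]}'
python3 -m jog '{"jaw":[40,40,40,40,40],"slide":[[0,-0.8,0],[0,-0.9,0],[0,-1,0],[0,-1,0],[0,0,0]],"spin":[0,0,0,0,0]}';python3 plan.py
python3 - <<'E'
from casts import *
t=np.ascontiguousarray(env.grab_frame("top")[:,:,::-1]);s=env.grab_frame("side")[:,:,::-1]
cv2.imwrite("pics/t7.png",t);cv2.imwrite("pics/s7.png",s)
cv2.imwrite("pics/v7.png",np.hstack([cv2.resize(t[130:250,220:340],(400,400),interpolation=2),cv2.resize(s[130:250,265:385],(400,400),interpolation=2)]))
E
```

```text
time_s: 34.1
ee_pos: [506.2, 129.5, 138.9]
ee_rot: [-179.8, 0.1, 81.0]
force: [-0.4, -0.7, -0.1]
gripper_width: 40.4
gripper_force: 0.0
time_s: 34.9
ee_pos: [488.3, 10.3, 230.4]
ee_rot: [180.0, 0.0, 81.1]
force: [-0.2, 0.5, 0.3]
gripper_width: 40.2
gripper_force: 0.0
time_s: 35.4
ee_pos: [375.6, 28.8, 230.1]
ee_rot: [-179.9, 0.0, 81.1]
force: [-0.0, -0.6, 0.2]
gripper_width: 39.9
gripper_force: 0.0
t 35.4 pos [375.6  28.8 230.1] rot [-179.9    0.    81.1] F [-0.  -0.6  0.2] T [-0.02 -0.1  -0.01] w 39.9 g 0.0 q6 12
```

View pics/v7.png

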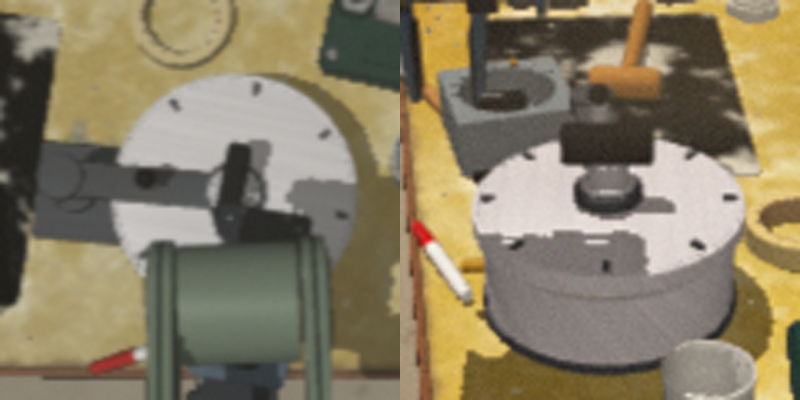

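```bash
python3 - <<'E'
from h import *
print(unproj("top",290.2,186.7,176))
for x in(502,505,508,511): print(x,proj("side",(x,50,176)).round(1),proj("side",(x,39,160)).round(1), proj("top",(x,50,176)).round(1))
# lid disc fit, z~? 
t=cv2.imread("pics/t7.png")
for z in(100,):
    R=rect("top",t,380,640,-90,190,z,2);g=cv2.GaussianBlur(cv2.cvtColor(R,cv2.COLOR_BGR2GRAY),(0,0),2)
    c=cv2.HoughCircles(g,cv2.HOUGH_GRADIENT,1,50,param1=60,param2=15,minRadius=228,maxRadius=246)
    print([(640-v/2,190-u/2,r/2) for u,v,r in c[0][:3]])
E
python3 plan.py 507 50 230 -100
```

```text
[498.89967965  46.14621385 176.        ]
502 [325.1 166.9] [325.8 173.9] [288.9 185.7]
505 [326.1 166.8] [326.9 173.8] [289.  184.7]
508 [327.2 166.7] [328.  173.7] [289.  183.7]
511 [328.3 166.6] [329.  173.6] [289.  182.7]
t 35.5 pos [379.3  28.7 230.4] rot [179.9  -0.   81.1] F [-0.2 -0.2  0.3] T [ 0.   -0.09  0.09] w 40.3 g 0.0 q6 12
slide first, units [1.36 4.09 0.01] then spin -22.37Traceback (most recent call last):
  File "<stdin>", line 9, in <module>
TypeError: 'NoneType' object is not subscriptable
```

```bash
python3 -m jog '{"jaw":[50,50,50,50,50,50,50,50,50,50],"slide":[[0.27,0.82,0],[0.27,0.82,0],[0.27,0.82,0],[0.27,0.82,0],[0.27,0.82,0],[0,0,0],[0,0,0],[0,0,0],[0,0,0],[0,0,0]],"spin":[0,0,0,0,0,-1,-1,-1,-1,-1]}' >/dev/null
python3 -m jog '{"jaw":[50,50,50,50,50,50,50,50],"slide":[[0,0,0],[0,0,0],[0,0,0],[0,0,0],[0,0,0],[0,0,0],[0,0,0],[0,0,0]],"spin":[-1,-1,-1,-1,-1,-1,-0.4,0]}'; python3 plan.py 507 50 144 172
```

```text
time_s: 37.3
ee_pos: [508.2, 49.4, 229.5]
ee_rot: [-180.0, 0.0, 172.2]
force: [-0.1, 0.7, 0.6]
gripper_width: 50.2
gripper_force: 0.0
t 37.3 pos [508.2  49.4 229.5] rot [-180.     0.   172.2] F [-0.1  0.7  0.6] T [ 0.08 -0.12  0.01] w 50.2 g 0.0 q6 -78
slide first, units [0.04 0.02 2.85] then spin 0.03
```

```bash
python3 -m jog '{"jaw":[50,50,50,50,50,50,50],"slide":[[0.03,0.02,0.6],[0,0,0.6],[0,0,0.4],[0,0,0.4],[0,0,0.4],[0,0,0.4],[0,0,0]],"spin":[0,0,0,0,0,0,0]}'; python3 plan.py
python3 -m jog '{"jaw":[30,20,15,15,15],"slide":[[0,0,0],[0,0,0],[0,0,0],[0,0,0],[0,0,0]],"spin":[0,0,0,0,0]}' 30; python3 plan.py
```

```text
time_s: 38.0
ee_pos: [505.2, 50.1, 143.8]
ee_rot: [-180.0, -0.2, 172.2]
force: [-2.0, 0.2, -0.2]
gripper_width: 50.0
gripper_force: 0.0
t 38.0 pos [505.2  50.1 143.8] rot [-180.    -0.2  172.2] F [-2.   0.2 -0.2] T [ 0.09 -0.13  0.03] w 50.0 g 0.0 q6 -78
time_s: 38.5
ee_pos: [506.9, 49.3, 146.3]
ee_rot: [-179.9, 0.1, 172.3]
force: [0.0, -4.1, 4.1]
gripper_width: 21.8
gripper_force: 30.0
t 38.5 pos [506.9  49.3 146.3] rot [-1.799e+02  1.000e-01  1.723e+02] F [ 0.  -4.1  4.1] T [-0.8  -0.17 -0.15] w 21.8 g 30.0 q6 -78
```

```bash
python3 -m jog '{"jaw":[15,15,15,15,15],"slide":[[0,0,0.0185],[0,0,0.0185],[0,0,0.0185],[0,0,0.0185],[0,0,0.0185]],"spin":[0.75,0.75,0.75,0.75,0.75]}' 40 >/dev/null; python3 plan.py; python3 -m jog '{"jaw":[15,15,15,15,15,15,15],"slide":[[0,0,0.0185],[0,0,0.0185],[0,0,0.0185],[0,0,0.0185],[0,0,0.0185],[0,0,0],[0,0,0]],"spin":[0.75,0.75,0.75,0.75,0.75,0,0]}' >/dev/null; python3 plan.py
```

```text
t 39.0 pos [506.8  49.1 143.5] rot [-180.     0.2  142.1] F [ 0.8 -5.6  3.8] T [-0.95 -0.12  0.2 ] w 21.8 g 40.0 q6 -48
t 39.7 pos [506.5  48.9 140.7] rot [180.    0.2 112.2] F [-0.1 -5.8  4.3] T [-1.1  -0.05 -0.22] w 22.0 g 40.0 q6 -18
```

```bash
python3 -m jog '{"jaw":[15,15,15,15,15,15,15],"slide":[[0,0.03,0.0185],[0,0.03,0.0185],[0,0.03,0.0185],[0,0,0.0185],[0,0,0.0185],[0,0,0.0185],[0,0,0.0185]],"spin":[0.75,0.75,0.75,0.75,0.75,0.75,0.75]}' >/dev/null; python3 plan.py; for k in 1 2; do python3 -m jog '{"jaw":[15,15,15],"slide":[[0,0,0.012],[0,0,0.012],[0,0,0.012]],"spin":[0.5,0.5,0.5]}' >/dev/null;python3 plan.py; done
```

```text
t 40.4 pos [506.6  49.  136.7] rot [-179.8    0.3   70.1] F [-6.  -7.7  8.2] T [-1.44  1.02  0.15] w 21.9 g 40.0 q6 24
t 40.7 pos [506.5  49.  135.6] rot [-179.9    0.3   58.2] F [-6.4 -6.9  9.2] T [-1.4   1.04  0.11] w 22.0 g 40.0 q6 36
t 41.0 pos [506.5  49.1 134.5] rot [-180.     0.3   46.2] F [-6.5 -7.4  8.4] T [-1.34  1.04  0.06] w 21.9 g 40.0 q6 48
```

```bash
for k in 1 2 3; do python3 -m jog '{"jaw":[15,15,15],"slide":[[0,0,0.01],[0,0,0.01],[0,0,0.01]],"spin":[0.4,0.4,0.4]}' >/dev/null;python3 plan.py; done
```

```text
t 41.3 pos [506.5  49.1 133.6] rot [180.    0.3  36.6] F [-6.3 -6.6  8.5] T [-1.33  1.06  0.07] w 22.0 g 40.0 q6 58
t 41.6 pos [506.5  49.2 132.7] rot [179.9   0.3  27. ] F [-6.8 -7.1  9. ] T [-1.29  1.1   0.11] w 21.7 g 40.0 q6 68
t 41.9 pos [506.5  49.2 131.9] rot [179.9   0.3  17.4] F [-6.5 -7.1  9. ] T [-1.28  1.05  0.14] w 21.7 g 40.0 q6 77
```

```bash
for k in 1 2 3; do python3 -m jog '{"jaw":[15,15],"slide":[[0,0,0.007],[0,0,0.007]],"spin":[0.3,0.3]}' >/dev/null;python3 plan.py; done
```

```text
t 42.1 pos [506.5  49.3 131.4] rot [179.9   0.3  12.6] F [-5.8 -6.2  8.7] T [-1.27  1.05  0.07] w 21.7 g 40.0 q6 82
t 42.3 pos [506.5  49.3 130.9] rot [179.8   0.3   7.8] F [-5.9 -7.   8.4] T [-1.2   1.09  0.12] w 21.7 g 40.0 q6 87
t 42.5 pos [506.5  49.3 130.5] rot [179.8   0.3   3. ] F [-6.6 -6.9  9.9] T [-1.13  1.16  0.35] w 21.9 g 40.0 q6 91
```

```bash
for k in 1 2; do python3 -m jog '{"jaw":[15,15],"slide":[[0,0,0],[0,0,0]],"spin":[0.25,0.25]}' >/dev/null;python3 plan.py; done
```

```text
t 42.7 pos [506.5  49.4 130.6] rot [179.8   0.3  -0.9] F [-5.3 -5.7  8.7] T [-1.12  1.06  0.4 ] w 21.6 g 40.0 q6 95
t 42.9 pos [506.5  49.4 130.6] rot [179.8   0.2  -4.9] F [-5.8 -5.9  7.9] T [-1.03  1.09  0.41] w 21.9 g 40.0 q6 99
```

```bash
python3 -m jog '{"jaw":[15,15],"slide":[[0,0,0],[0,0,0]],"spin":[0.15,0.15]}' >/dev/null;python3 plan.py; python3 -m jog '{"jaw":[15,15,30,40,50,50,50],"slide":[[0,0,0],[0,0,-0.02],[0,0,0],[0,0,0],[0,0,0],[0,0,-0.4],[0,0,-0.8]],"spin":[0,0,0,0,0,0,0]}'; python3 -m jog '{"jaw":[50,50,50,50,50,50],"slide":[[0,0,-0.8],[0,0,-0.9],[0,0,-0.6],[0,0,0],[0,0,0],[0,0,0]],"spin":[0,0,0,0,0,0]}'; python3 plan.py 441 353 200 90
```

```text
t 43.1 pos [506.5  49.4 130.6] rot [179.8   0.2  -7.3] F [-5.7 -5.9  8.4] T [-1.03  1.09  0.44] w 21.6 g 40.0 q6 102
time_s: 43.8
ee_pos: [507.7, 51.1, 166.0]
ee_rot: [180.0, 0.2, -7.3]
force: [0.5, 0.1, -0.3]
gripper_width: 50.0
gripper_force: 0.0
time_s: 44.4
ee_pos: [508.1, 51.0, 234.5]
ee_rot: [180.0, 0.1, -7.4]
force: [0.4, 0.6, -0.5]
gripper_width: 49.5
gripper_force: 0.0
t 44.4 pos [508.1  51.  234.5] rot [ 1.8e+02  1.0e-01 -7.4e+00] F [ 0.4  0.6 -0.5] T [ 0.12 -0.    0.01] w 49.5 g 0.0 q6 102
slide first, units [-3.51 -9.7   1.15] then spin -12.17
```

```bash
python3 - <<'E'
from h import *
t=env.grab_frame("top")[:,:,::-1];s=env.grab_frame("side")[:,:,::-1]
cv2.imwrite("pics/t8.png",t);cv2.imwrite("pics/s8.png",s)
out=[]
for n,I in(("top",t),("side",s)):
    R=rect(n,I,375,515,290,430,56,400/140)
    for k in range(0,140,20):
        p=int(k*400/140);cv2.line(R,(p,0),(p,6),(0,0,255),1);cv2.line(R,(0,p),(6,p),(0,0,255),1)
    out.append(cv2.convertScaleAbs(R,alpha=1.8))
l=cv2.resize(t[150:225,215:365],(400,200),interpolation=2);r=cv2.resize(s[140:220,265:425],(400,200),interpolation=2)
cv2.imwrite("pics/v8.png",np.vstack([np.hstack(out),np.hstack([l,r])]))
E
```

```text
(no output)
```

View pics/v8.png

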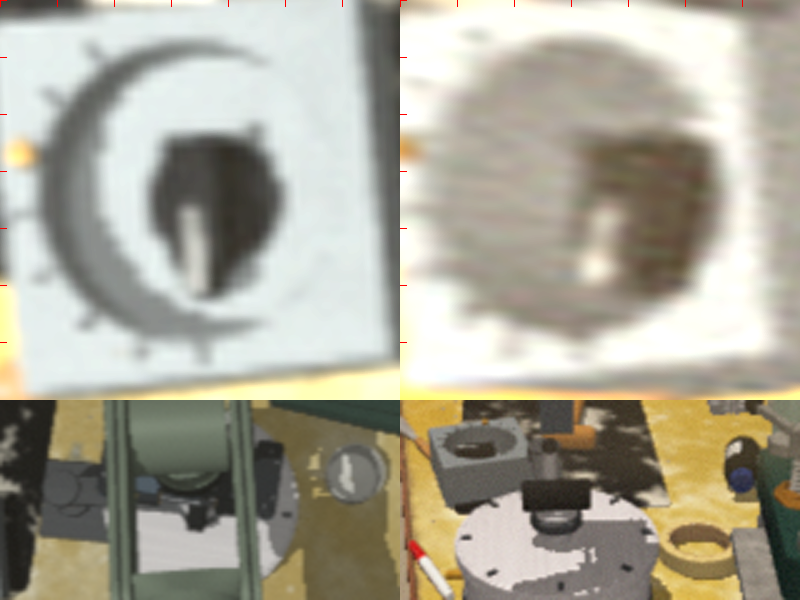

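```bash
python3 -m jog '{"jaw":[50,50,50,50,50,50,50,50,50,50],"slide":[[-0.277,-0.835,0],[-0.277,-0.835,0],[-0.277,-0.835,0],[-0.277,-0.835,0],[-0.277,-0.835,0],[-0.277,-0.835,0],[-0.277,-0.835,0],[-0.277,-0.835,0],[-0.277,-0.835,0],[-0.277,-0.835,0]],"spin":[0,0,0,0,0,0,0,0,0,0]}' >/dev/null
python3 -m jog '{"jaw":[50,50,50,50,50,50,50,50,50,50],"slide":[[-0.277,-0.835,0],[-0.277,-0.835,0],[0,0,0],[0,0,0],[0,0,0],[0,0,0],[0,0,0],[0,0,0],[0,0,0],[0,0,0]],"spin":[0,0,-1,-1,-1,-1,-1,-1,-1,-1]}' >/dev/null
python3 -m jog '{"jaw":[50,50,50,50,50,50,50,50,50,50],"slide":[[0,0,0],[0,0,0],[0,0,0],[0,0,0],[0,0,0],[0,0,0],[0,0,0],[0,0,0],[0,0,0],[0,0,0]],"spin":[-1,-1,-1,-1,-1,-1,-1,-1,-1,-1]}' >/dev/null
python3 -m jog '{"jaw":[50,50,50,50,50,50,50],"slide":[[0,0,0],[0,0,0],[0,0,0],[0,0,0],[0,0,0],[0,0,0],[0,0,0]],"spin":[-1,-1,-1,-1,-1,-0.8,0]}'; python3 plan.py 448 362 31 183
```

```text
time_s: 48.2
ee_pos: [448.1, 361.7, 234.6]
ee_rot: [-179.9, -0.1, -177.0]
force: [-0.3, -1.0, -0.4]
gripper_width: 50.0
gripper_force: 0.0
t 48.2 pos [448.1 361.7 234.6] rot [-1.799e+02 -1.000e-01 -1.770e+02] F [-0.3 -1.  -0.4] T [ 0.15 -0.13 -0.02] w 50.0 g 0.0 q6 -55
slide first, units [0.   0.01 6.79] then spin 0.0
```

```bash
python3 -m jog '{"jaw":[50,50,50,50,50,50,50],"slide":[[0,0,0.9],[0,0,0.9],[0,0,0.9],[0,0,0.9],[0,0,0.9],[0,0,0.6],[0,0,0]],"spin":[0,0,0,0,0,0,0]}'; python3 -m jog '{"jaw":[50,50,50,50],"slide":[[0,0,0.3],[0,0,0.3],[0,0,0.2],[0,0,0]],"spin":[0,0,0,0]}'; python3 -m jog '{"jaw":[50,50,50,50],"slide":[[0,0,0.3],[0,0,0.3],[0,0,0.2],[0,0,0]],"spin":[0,0,0,0]}'; python3 plan.py 448 362 31 183
```

```text
time_s: 48.9
ee_pos: [446.5, 360.4, 79.4]
ee_rot: [-179.8, -0.3, -177.1]
force: [0.6, 0.0, -0.1]
gripper_width: 50.1
gripper_force: 0.0
time_s: 49.3
ee_pos: [448.0, 361.6, 58.0]
ee_rot: [-180.0, -0.1, -177.0]
force: [1.1, -0.2, 0.7]
gripper_width: 50.3
gripper_force: 0.0
time_s: 49.7
ee_pos: [447.7, 361.4, 33.3]
ee_rot: [-179.9, -0.1, -177.0]
force: [-0.2, -0.1, -0.2]
gripper_width: 50.0
gripper_force: 0.0
t 49.7 pos [447.7 361.4  33.3] rot [-1.799e+02 -1.000e-01 -1.770e+02] F [-0.2 -0.1 -0.2] T [ 0.07 -0.15  0.02] w 50.0 g 0.0 q6 -55
slide first, units [-0.01  0.02  0.08] then spin 0.01
```

```bash
python3 -m jog '{"jaw":[35,25,15,15,15,15],"slide":[[0,0,0],[0,0,0],[0,0,0],[0,0,0],[0,0,0],[0,0,0]],"spin":[0,0,0,0,0,0]}' 10; python3 plan.py;  python3 -m jog '{"jaw":[15,15,15],"slide":[[0,0,0],[0,0,0],[0,0,0]],"spin":[0.6,0.6,0]}'; python3 plan.py
```

```text
time_s: 50.3
ee_pos: [448.6, 362.8, 34.9]
ee_rot: [179.9, 0.1, -177.0]
force: [-0.0, 3.3, 0.4]
gripper_width: 20.1
gripper_force: 10.0
t 50.3 pos [448.6 362.8  34.9] rot [ 1.799e+02  1.000e-01 -1.770e+02] F [-0.   3.3  0.4] T [ 0.76 -0.02 -0.06] w 20.1 g 10.0 q6 -55
time_s: 50.6
ee_pos: [448.6, 362.9, 34.9]
ee_rot: [179.9, 0.0, 173.4]
force: [-1.9, 5.3, 0.9]
gripper_width: 19.9
gripper_force: 10.0
t 50.6 pos [448.6 362.9  34.9] rot [179.9   0.  173.4] F [-1.9  5.3  0.9] T [ 1.01 -0.   -0.02] w 19.9 g 10.0 q6 -46
```

```bash
python3 -m jog '{"jaw":[15,15,15,15,15,15,15,15,15,15],"slide":[[0,0.05,0],[0,0,0],[0,0,0],[0,0,0],[0,0,0],[0,0,0],[0,0,0],[0,0,0],[0,0,0],[0,0,0]],"spin":[0.9,0.9,0.9,0.9,0.9,0.9,0.9,0.9,0.9,0.9]}'; python3 plan.py 448.6 363 35 76.5
```

```text
time_s: 51.6
ee_pos: [449.3, 363.8, 34.9]
ee_rot: [179.9, -0.0, 101.3]
force: [1.2, 2.9, 0.1]
gripper_width: 20.1
gripper_force: 10.0
t 51.6 pos [449.3 363.8  34.9] rot [179.9  -0.  101.3] F [1.2 2.9 0.1] T [ 0.46 -0.22  0.  ] w 20.1 g 10.0 q6 27
slide first, units [-0.02 -0.03 -0.  ] then spin 3.1
```

```bash
python3 -m jog '{"jaw":[15,15,15,15,15,15],"slide":[[0,0,0],[0,0,0],[0,0,0],[0,0,0],[0,0,0],[0,0,0]],"spin":[0.8,0.8,0.8,0.7,0,0]}'; python3 -m jog '{"jaw":[25,40,50,50,50,50,50,50,50],"slide":[[0,0,0],[0,0,0],[0,0,0],[0,0,-0.2],[0,0,-0.5],[0,0,-0.8],[0,0,-1],[0,0,-1],[0,0,-1]],"spin":[0,0,0,0,0,0,0,0,0]}'; python3 -m jog '{"jaw":[50,50,50,50,50,50,50,50,50,50],"slide":[[0,0,-1],[0,0,-1],[-1,-0.3,0],[-1,-0.3,0],[-1,-0.3,0],[-1,-0.3,0],[-1,-0.3,0],[-1,-0.3,0],[0,0,0],[0,0,0]],"spin":[0,0,0,0,0,0,0,0,0,0]}'; python3 plan.py
python3 - <<'E'
from h import *
t=env.grab_frame("top")[:,:,::-1];s=env.grab_frame("side")[:,:,::-1]
cv2.imwrite("pics/t9.png",t);cv2.imwrite("pics/s9.png",s)
E
```

```text
time_s: 52.2
ee_pos: [449.7, 363.8, 34.9]
ee_rot: [179.9, -0.1, 76.8]
force: [3.6, 3.5, 1.1]
gripper_width: 19.6
gripper_force: 10.0
time_s: 53.1
ee_pos: [448.2, 363.0, 171.1]
ee_rot: [-180.0, 0.0, 76.7]
force: [0.3, -0.2, 0.4]
gripper_width: 50.1
gripper_force: 0.0
time_s: 54.1
ee_pos: [354.4, 200.6, 230.2]
ee_rot: [179.9, -0.1, 76.6]
force: [0.0, 0.7, 0.5]
gripper_width: 49.8
gripper_force: 0.0
t 54.1 pos [354.4 200.6 230.2] rot [ 1.799e+02 -1.000e-01  7.660e+01] F [0.  0.7 0.5] T [-0.01 -0.08  0.  ] w 49.8 g 0.0 q6 41
```

```bash
python3 - <<'E'
from h import *
t=cv2.imread("pics/t9.png");s=cv2.imread("pics/s9.png")
R=cv2.convertScaleAbs(rect("top",t,375,515,290,430,56,300/140),alpha=1.8)
L=rect("top",t,375,640,-85,180,150,300/265)
cv2.imwrite("pics/v9.png",np.vstack([np.hstack([R,L]),cv2.resize(s[120:320,250:450],(300,300)).repeat(1,1)[:, :] if 0 else np.hstack([cv2.resize(s[130:230,260:380],(360,300),interpolation=2),cv2.resize(s[200:360,260:420],(240,300))])]))
E
```

```text
(no output)
```

View pics/v9.png

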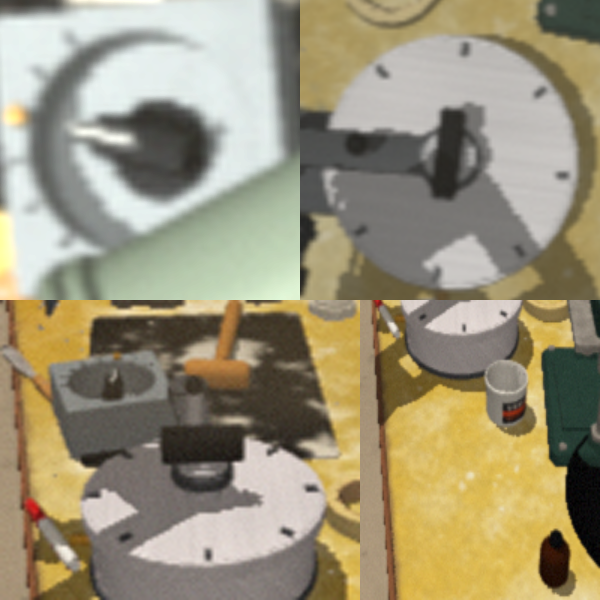

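```bash
python3 -c "
from workcell import env
print(env.job_done())"
```

```text
the job is handed in; nothing more can be done
None
```

I handed the job in at about 54 s: all three casts are base down in the pot, and the lid is swung to its stop and screwed snug at about 0.44 N m. The dial points at the brass stud, and the bottle and tub are still standing.

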